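# Lower the gauge probe onto the die insert

### The arm

A 6-joint arm with a two-finger parallel gripper is mounted at the origin on the work surface. World frame = base frame: x ahead of the robot, y to its left, z up, the work surface at z = 0. Lengths are in m, angles in rad, forces in N, time in s.
With the tool pointing down it reaches from about 0.4 to 0.825 m from the base axis. Payload 7 kg.
Tool frame: the origin (TCP) lies on the front face of the gripper's body, between the roots of the fingers; the fingertips stand 66 mm ahead of it and the grasp point (between the pads) lies 47 mm ahead of it (r.tips_ahead is the x of the fingertips in the tool frame, in m); x points along the fingers, z is the direction in which the jaws open and shut, and the axes are right-handed (so a half turn about x gives the same grasp; the last joint's range is limited). The gripper opens to 88 mm and grips with 3 to 60 N. Pads are 19 mm wide; open, the fingers measure 130 mm over their backs; the gripper's body (78 mm by 193 mm) begins 47 mm behind the grasp point.
Start: joints at [-1.051, 0.359, 0.012, 0, -1.224, -0.288], TCP at [0.155, -0.657, 0.292] pointing down, gripper open.
Joint ranges: [-3.07, 3.07], [-1.43, 2.12], [-1.02, 1.25], [-3.03, 1.67], [-3.05, -0], [-3.03, 3.03]. Speed limits (rad/s): [2.39, 2.39, 3.01, 3.14, 3.14, 3.14].

### API

Orientations are given as a 3x3 rotation matrix whose columns are the frame's x, y, z axes.
In Python, from station import r gives the robot as it stands.
- The arm moves only by the tool drive_tool, never from a script. Its argument "increments" is one flat list of numbers, 4 for each row, row after row: the shift along the tool's x, y, z normalised to -1 to 1, where 1 is 120 mm, then the turn about the tool's x normalised to -1 to 1, where 1 is 180 degrees. A call has 1 to 8 rows; each row shifts and turns the commanded pose from where the row before left it, along the tool's axes as they then stand; what a row does not reach is not made up. A row lasts 1/12 s, in which the tool goes at most 41.7 mm and 7.16 degrees, less where a joint would pass 70% of its speed; a pose out of reach is approached as far as the arm can. A call with a number of a shift or a turn outside -1 to 1 is refused whole. A call with a gripper value outside its range is refused whole. "claw" is the opening, from -1 (shut) to 1 (fully open), so that 0 is half open, set as the call begins (left out, the last holds). The fingers move at their own pace and stop on an object; "grip_force" is the grip in N (left out, the last holds). Time passes only in rows, so rows that do not move let the fingers close. It gives the time, the measured TCP pose, the force and the opening at its end, in the units of the state.
- r.get_obs(): the state, without advancing time (a new reading comes with each control period).
- r.capture(name): name is "side" or "top"; returns a dict with "frame" (480x640x3 uint8, red, green, blue), "range_z" (480x640 float32, m along the optical axis (not along the pixel's ray), 0 where there is no reading), "fx", "fy", "cx", "cy" (pixels), "world_from_camera" (4x4, takes a point from camera to world coordinates). Camera axes: x right, y down, z forward; pixel columns grow to the right and rows downward; lengths in m; the calibration is good to about 2 mm. A picture is of the moment at which its call begins.
- r.sign_off(): hands the job in, once; it reports no verdict.
The state is a dict: "time": time; "joint_positions": joint angles; "dq": joint speeds; "joint_torque": joint torques, N m; "ee_pos": TCP position; "orientation": TCP orientation; "wrist_force": force on the tool from outside, world axes, zero at the start; "torque": the same for the moment, N m; "grip_width": opening from 0.0 (shut) to 1.0 (fully open).
Only numpy, scipy, OpenCV 4.12 (cv2) and the standard library are available. Lean on these libraries where they do the work, as an engineer would, in place of code of your own. Each camera call takes 0.05 s, during which the arm holds its last target.

### The job

Two identical bench gauges stand on the die-maker's bench with their probes lifted, and one of them has a stepped steel die insert lying on its anvil. Lower the probe onto that insert by pushing down that gauge's lift lever fully to its lower stop. Leave the insert lying where it is, and leave the empty gauge's lever up.

Things in the scene. Friction and masses are not known exactly. Their poses are not given: they have to be found in the camera images.
- loaded_pad (a point): White thumb pad, 24 mm wide, 28 long, 8 thick, ending the lift lever of the gauge that holds the insert; the point is the centre of its upper face. Axes: x along the level hinge, y along the lever outward from the hinge, z out of the upper face. The hinge lies at y = -75 mm, z = -6 mm from here, 165 mm above the bench, on the side of the gauge's head (185 mm tall). Nothing is under the pad.
- loaded_lever (a joint): Angle of that lever, rad: 0 at the upper stop (slopes 38 degrees above level, probe lifted, pad point 215 mm above the bench), 0.9 at the lower stop (14 degrees below level, probe on the insert, pad point 153 mm up). Starts at 0 to 0.2. Friction holds it where it is left; about 3 N on the pad moves it.
- insert_center (a point): Stepped steel die insert, 50 x 104 mm, 25 mm high (its two end steps 15 mm), 0.85 kg, loose on the anvil under the gauge's probe; the point is its centre, 12.5 mm above its underside. The anvil is 30 mm above the bench. The anvil is dark steel.
- empty_pad (a point): The same point of the same pad on the lever of the other, identical gauge, whose anvil is bare. To be left alone.
Mind the look-alikes: they are no part of the job. Leave any purple look-alike of the part that bears loaded_pad alone.

How it is judged:
At the end, for the whole second after the job is handed in: The lever of the gauge with the insert is down, within 0.15 rad (about 9 degrees) of its lower stop; the insert lies within 12 mm of where it started and the empty gauge's lever pad within 12 mm of where it started (value of joint loaded_lever above 0.75 rad and distance of each of insert_center, empty_pad from where it was at the start of the episode below 0.012 m); the robot touches nothing.
It fails at once if the empty gauge's lever was moved (pad by more than 20 mm) (distance of empty_pad from where it was at the start of the episode above 0.02 m).
It fails at once if the insert was shifted by more than 20 mm (distance of insert_center from where it was at the start of the episode above 0.02 m).
It also fails if it takes over 29 s, if anything falls off the work surface, if the arm or the gripper's body presses on something with over 40 N, if the wrist force passes 120 N, or if a joint passes its speed limit or range.

## Working session

There is one attempt and no reset: what is moved stays moved. The work goes in short steps, Python scripts to look and compute and a tool call to move; the robot and the scene stay as the last step left them, time stands still between calls to the robot, and variables do not carry over. Pictures are saved under pics/ and viewed, and the job is handed in when it is done.

Besides the shell and the picture viewer there is one more tool, called after "Call:" in YAML: its name, and indented under it one key for each argument. drive_tool: Moves the arm, as the interface text tells. Its arguments: {"type":"object","properties":{"increments":{"type":"array"},"claw":{"type":"number"},"grip_force":{"type":"number"}},"required":["increments"]}

```bash
mkdir -p pics; python3 - <<'E'
from station import r
import cv2,numpy as np
for n in("side","top"):
    c=r.capture(n); cv2.imwrite(f"pics/{n}0.png",c["frame"][:,:,::-1]); np.savez(f"{n}0.npz",**c)
    print(n,c["fx"],c["cx"],c["cy"],np.round(c["world_from_camera"],3).tolist())
o=r.get_obs();print(o["time"],o["ee_pos"],np.round(o["orientation"],3).tolist(),o["grip_width"],r.tips_ahead)
E
```

```text
side 458.40412752075997 309.3852762212805 246.07559510789648 [[-0.989, -0.083, 0.126, 0.278], [-0.151, 0.492, -0.857, 0.845], [0.009, -0.867, -0.499, 0.672], [0.0, 0.0, 0.0, 1.0]]
top 433.5955835499599 314.85618089585074 237.35462384089658 [[-0.014, -0.995, 0.098, 0.335], [-1.0, 0.012, -0.022, -0.012], [0.021, -0.098, -0.995, 1.013], [0.0, 0.0, 0.0, 1.0]]
0.1 [ 0.15496177 -0.65663348  0.29133321] [[-0.001, -0.973, -0.23], [0.001, -0.23, 0.973], [-1.0, 0.0, 0.001]] 1.002695465978132 0.0656
```

View pics/side0.png

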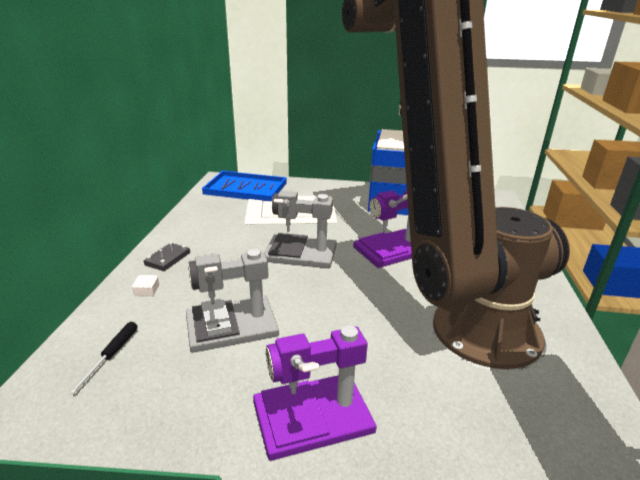

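View pics/top0.png

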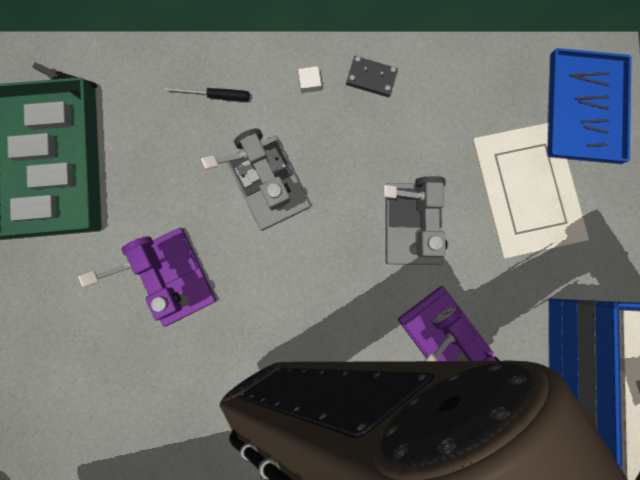

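```bash
python3 - <<'E'
import cv2,numpy as np
t=cv2.imread("pics/top0.png");s=cv2.imread("pics/side0.png")
a=cv2.resize(t[110:280,180:460],None,fx=2.8,fy=2.8,interpolation=cv2.INTER_CUBIC)[:476,:784]
b=cv2.resize(s[175:355,170:350],(600,600),interpolation=cv2.INTER_CUBIC)
cv2.imwrite("pics/ct.png",a);cv2.imwrite("pics/cs.png",b)
for n in("top","side"):
    c=np.load(n+"0.npz");f=c["frame"];z=c["range_z"];W=c["world_from_camera"]
    v,u=np.mgrid[:480,:640]
    P=np.stack([(u-c["cx"])/c["fx"]*z,(v-c["cy"])/c["fy"]*z,z],-1)@W[:3,:3].T+W[:3,3]
    np.save(n+"P.npy",P)
    if n=="top":
        hsv=cv2.cvtColor(f,cv2.COLOR_RGB2HSV)
        m=((f.min(-1)>190)&(z>0)).astype(np.uint8)
        k,l,st,ce=cv2.connectedComponentsWithStats(m)
        for i in range(1,k):
            if 20<st[i,4]<2000:
                q=P[l==i]; print(ce[i].round(1),st[i,4],np.median(q,0).round(4),q[:,2].min().round(3),q[:,2].max().round(3))
E
```

```text
[309.2  76.7] 359 [ 0.8133 -0.0259  0.029 ] 0.024 0.034
[388.8 190.6] 76 [ 0.5014 -0.1717  0.2075] 0.199 0.213
[632. 333.] 638 [ 0.2315 -0.603   0.2249] 0.221 0.229
[631.3 406. ] 183 [ 0.1    -0.5894  0.2248] 0.222 0.228
[633.5 423.6] 84 [ 0.0735 -0.5919  0.2252] 0.222 0.228
[638.2 435.8] 21 [ 0.0534 -0.599   0.2255] 0.223 0.227
```

View pics/ct.png

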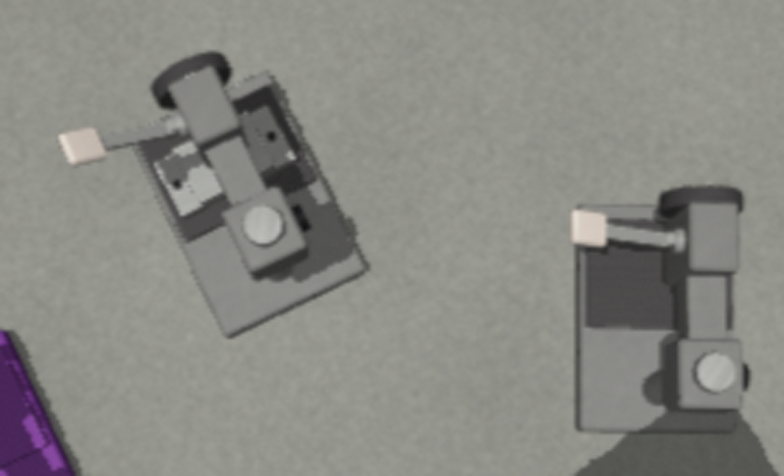

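View pics/cs.png

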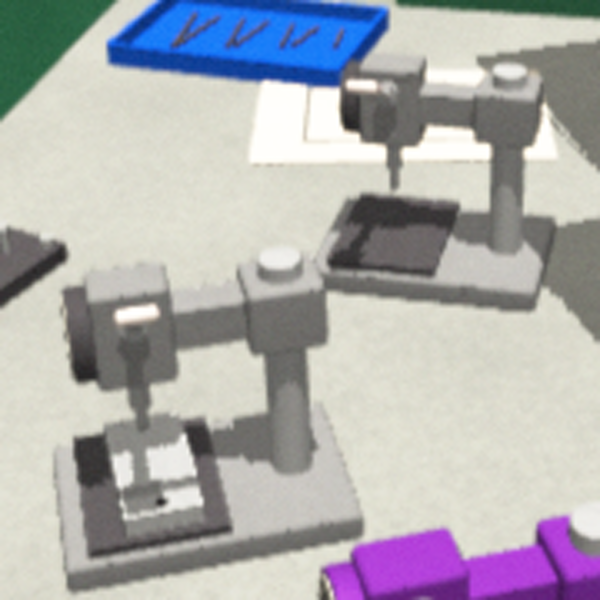

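Candidates for the wanted pad in the top view are:
- Grey gauge A, pad (209,161), with a stepped light insert on its anvil.
- Grey gauge B, pad (390,191), bare dark anvil. This is the empty one.
- Purple gauge, pad (88,279), a look-alike.
- Purple gauge by the arm at (440,345), a look-alike.

The loose white block at (309,77) and the plate at (372,76) are not gauge pads. I choose gauge A. Both crops show its insert under the probe, at crop pixel (190,180) in the top view and (155,490) in the side view.

```bash
python3 - <<'E'
import cv2,numpy as np
for n,(x0,x1,y0,y1) in {"top":(195,225,148,175),"side":(200,222,260,278)}.items():
    c=np.load(n+"0.npz");f=c["frame"].astype(int);P=np.load(n+"P.npy")
    m=np.zeros((480,640),np.uint8)
    sub=f[y0:y1,x0:x1]; m[y0:y1,x0:x1]=((sub[...,0]-sub[...,2]>12)&(sub[...,0]>150))
    k,l,st,ce=cv2.connectedComponentsWithStats(m); i=1+st[1:,4].argmax()
    w=l==i;q=P[w];q=q[q[:,2]>.12]
    v,u=np.nonzero(w);print(n,ce[i],st[i],q.mean(0).round(4),np.median(q,0).round(4),q.min(0).round(4),q.max(0).round(4))
    if n=="top":
        cen=np.linalg.svd(q-q.mean(0));print("normal",cen[2][2],cen[1])
        print(np.round(cv2.minAreaRect(q[:,:2].astype(np.float32)*1000)[0],1),cv2.minAreaRect(q[:,:2].astype(np.float32)*1000))
P=np.load("topP.npy")
for (u,v) in [(209,161),(220,159),(228,157),(235,156),(241,154),(244,154),(253,148),(262,165),(274,190),(249,139),(247,133)]: print(u,v,P[v,u].round(4))
E
```

```text
top [208.6625 161.475 ] [201 156  17  13 160] [0.5586 0.1667 0.2143] [0.5586 0.1669 0.2149] [0.5445 0.1526 0.2014] [0.5713 0.18   0.2226]
normal [-0.26112246  0.49181953 -0.83061942] [0.10228111 0.08140287 0.01814055]
[558.7 166.8] ((558.7056884765625, 166.84657287597656), (22.392982482910156, 24.012449264526367), 24.227163314819336)
side [210.22222222 269.06666667] [204 266  14   7  45] [0.5683 0.1526 0.2016] [0.5636 0.1762 0.2149] [0.5465 0.0998 0.1705] [0.5998 0.184  0.2198]
209 161 [0.5596 0.1661 0.2142]
220 159 [0.5684 0.1492 0.1964]
228 157 [0.5756 0.136  0.1849]
235 156 [0.5798 0.1237 0.1768]
241 154 [0.5846 0.1124 0.1741]
244 154 [0.5849 0.1066 0.1729]
253 148 [0.5938 0.0877 0.183 ]
262 165 [0.5644 0.0719 0.1655]
274 190 [0.5101 0.0471 0.182 ]
249 139 [0.6109 0.0951 0.1859]
247 133 [0.6251 0.0998 0.1801]
```

Call:
drive_tool:
  increments: [-0.33,0,0,0,-0.33,0,0,0,0,-0.2,0.25,0,0,-0.2,0.25,0,0,-0.2,0.25,0,0,-0.2,0.25,0,0,-0.2,0.25,0,0,-0.2,0.25,0]
  claw: -1
  grip_force: 20

```text
time: 0.77
ee_pos: [0.254, -0.4469, 0.371]
orientation: [[-0.0, -0.973, -0.229], [0.001, -0.229, 0.973], [-1.0, 0.0, 0.001]]
wrist_force: [1.7, -0.0, -0.1]
grip_width: 0.456
```

Call:
drive_tool:
  increments: [0,-0.2,0.25,0,0,-0.2,0.25,0,0,-0.2,0.25,0,0,-0.2,0.25,0,0,-0.2,0.25,0,0,-0.2,0.25,0,0,-0.2,0.25,0,0,-0.2,0.25,0]

```text
time: 1.43
ee_pos: [0.3856, -0.1691, 0.3715]
orientation: [[0.001, -0.973, -0.23], [0.0, -0.23, 0.973], [-1.0, -0.001, 0.0]]
wrist_force: [0.3, -0.0, -0.0]
grip_width: 0.008
```

Call:
drive_tool:
  increments: [0,-0.2,0.25,0,0,-0.2,0.25,0,0,-0.2,0.25,0,0,-0.2,0.25,0,0,-0.2,0.25,0,0,-0.2,0.25,0,0,-0.2,0.25,-0.03,0,-0.2,0.25,-0.03]

```text
time: 2.1
ee_pos: [0.5144, 0.11, 0.3711]
orientation: [[-0.0, -0.911, -0.412], [-0.0, -0.412, 0.911], [-1.0, 0.0, -0.0]]
wrist_force: [1.4, -1.0, -0.0]
grip_width: 0.006
```

Call:
drive_tool:
  increments: [0,0,0,0,0,0,0,0]

```text
time: 2.27
ee_pos: [0.5141, 0.1098, 0.3701]
orientation: [[-0.002, -0.912, -0.41], [-0.001, -0.41, 0.912], [-1.0, 0.002, -0.0]]
wrist_force: [-0.7, 0.3, -0.6]
grip_width: 0.004
```

Call:
drive_tool:
  increments: [0,-0.178,0.145,0,0,-0.178,0.145,0,0,-0.178,0.145,0,0.25,0,0,0,0.25,0,0,0,0,0,0,0]

```text
time: 2.77
ee_pos: [0.5485, 0.1803, 0.3055]
orientation: [[-0.009, -0.914, -0.406], [-0.004, -0.406, 0.914], [-1.0, 0.009, 0.0]]
wrist_force: [-1.1, -0.4, -2.3]
grip_width: 0.008
```

```bash
python3 - <<'E'
from station import r
import cv2,numpy as np
s=r.capture("side")["frame"][:,:,::-1];t=r.capture("top")["frame"][:,:,::-1]
a=cv2.resize(s[150:350,120:300],(400,444));b=cv2.resize(t[100:300,150:330],(400,444))
cv2.imwrite("pics/p1.png",np.hstack([a,b]));print(r.get_obs()["ee_pos"])
E
```

```text
[0.55084259 0.18073556 0.31143101]
```

View pics/p1.png

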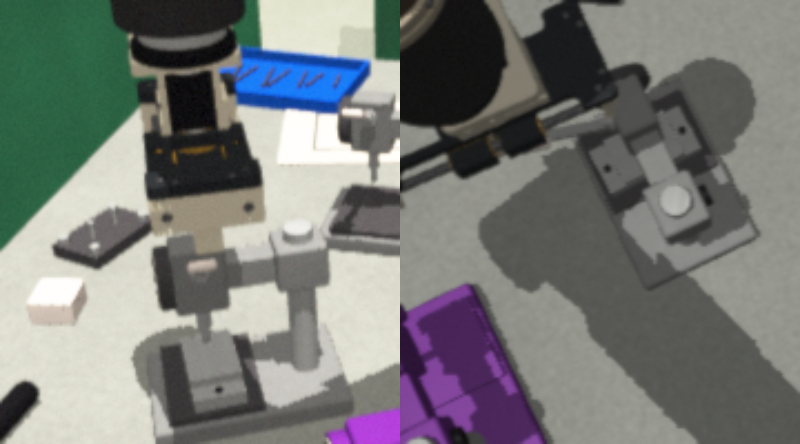

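The side crop shows the shut fingers at (205,235), directly above the pad at (203,267). I'll push down next.

Call:
drive_tool:
  increments: [0.1,0,0,0,0.1,0,0,0,0.1,0,0,0,0.1,0,0,0,0,0,0,0]

```text
time: 3.28
ee_pos: [0.5493, 0.1891, 0.2667]
orientation: [[0.002, -0.913, -0.408], [0.015, -0.408, 0.913], [-1.0, -0.008, 0.013]]
wrist_force: [-25.5, 32.6, 16.5]
grip_width: 0.004
```

Call:
drive_tool:
  increments: [0.06,0,0,0,0.06,0,0,0,0.06,0,0,0,0,0,0,0]

```text
time: 3.62
ee_pos: [0.551, 0.1854, 0.2449]
orientation: [[0.004, -0.912, -0.41], [0.005, -0.41, 0.912], [-1.0, -0.006, 0.003]]
wrist_force: [-0.0, -0.6, 0.3]
grip_width: 0.007
```

```bash
python3 - <<'E'
from station import r
import cv2,numpy as np
s=r.capture("side")["frame"][:,:,::-1];t=r.capture("top")["frame"][:,:,::-1]
a=cv2.resize(s[150:350,120:300],(400,444));b=cv2.resize(t[100:300,150:330],(400,444))
cv2.imwrite("pics/p2.png",np.hstack([a,b]));o=r.get_obs();print(o["ee_pos"],o["wrist_force"])
E
```

```text
[0.55198842 0.18278953 0.24478589] [-0.30381157  1.11047175  2.46785475]
```

View pics/p2.png

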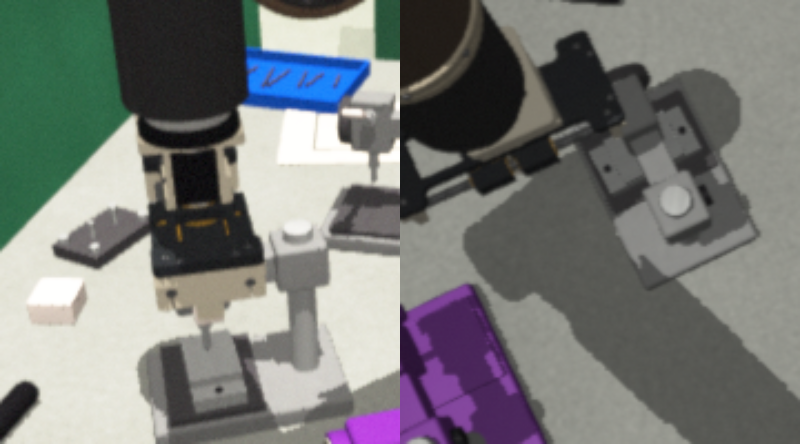

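The gripper now hides the pad. The gauge and insert have not shifted. I'll carry on down gently.

Call:
drive_tool:
  increments: [0.05,0,0,0,0.05,0,0,0,0.05,0,0,0,0,0,0,0]

```text
time: 4.05
ee_pos: [0.5513, 0.1811, 0.2226]
orientation: [[-0.001, -0.913, -0.407], [-0.001, -0.407, 0.913], [-1.0, 0.001, -0.0]]
wrist_force: [0.9, 0.7, 1.0]
grip_width: 0.009
```

Call:
drive_tool:
  increments: [0.03,0,0,0,0,0,0,0]

```text
time: 4.22
ee_pos: [0.5514, 0.1811, 0.2208]
orientation: [[0.0, -0.913, -0.408], [-0.001, -0.408, 0.913], [-1.0, 0.0, -0.001]]
wrist_force: [-2.0, -1.3, 10.2]
grip_width: 0.007
```

Call:
drive_tool:
  increments: [0.01,0,0,0,0,0,0,0]

```text
time: 4.38
ee_pos: [0.5515, 0.1811, 0.2206]
orientation: [[0.001, -0.913, -0.408], [-0.001, -0.408, 0.913], [-1.0, -0.0, -0.001]]
wrist_force: [-4.0, -1.0, 15.7]
grip_width: 0.005
```

Call:
drive_tool:
  increments: [-0.2,0,0,0,-0.3,0,0,0,-0.3,0,0,0,-0.3,0,0,0,0,0.3,0,0,0,0.3,-0.1,0,0,0.3,-0.1,0,0,0,0,0]

```text
time: 5.05
ee_pos: [0.4577, 0.112, 0.3509]
orientation: [[-0.002, -0.914, -0.407], [-0.0, -0.407, 0.914], [-1.0, 0.002, 0.001]]
wrist_force: [-0.9, -0.4, -0.6]
grip_width: 0.007
```

Call:
drive_tool:
  increments: [0,0.25,-0.24,0,0,0.25,-0.24,0,0,0.25,-0.24,0,0,0.0,-0.3,0,0,0.0,-0.3,0,0,0,-0.3,0,0,0,0,0]

```text
time: 5.63
ee_pos: [0.4602, -0.1029, 0.3499]
orientation: [[-0.003, -0.915, -0.404], [-0.002, -0.404, 0.915], [-1.0, 0.003, -0.0]]
wrist_force: [-0.4, -0.2, 1.4]
grip_width: 0.005
```

```bash
python3 - <<'E'
from station import r
import cv2,numpy as np
s=r.capture("side")["frame"][:,:,::-1]
c=r.capture("top");np.savez("top1.npz",**c);t=c["frame"][:,:,::-1]
cv2.imwrite("pics/t3.png",t)
a=cv2.resize(s[150:350,120:300],(400,444));b=cv2.resize(t[100:300,150:330],(400,444))
cv2.imwrite("pics/p3.png",np.hstack([a,b]));o=r.get_obs();print(o["ee_pos"],o["wrist_force"])
E
```

```text
[ 0.45899642 -0.09997347  0.34972423] [0.17016177 0.40770075 0.32015635]
```

View pics/p3.png

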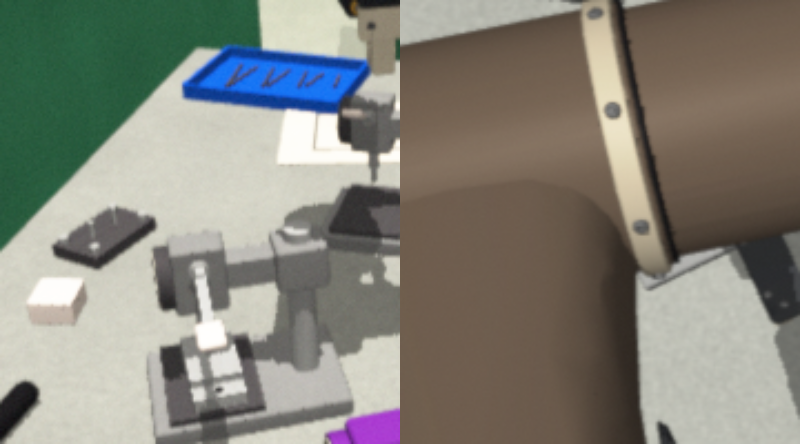

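The side crop shows the lever pointing down, with its pad at (210,335) and the insert still on the anvil. I'll check this numerically.

```bash
python3 - <<'E'
from station import r
import cv2,numpy as np
c=r.capture("side");c0=np.load("side0.npz");P0=np.load("sideP.npy")
f=c["frame"];z=c["range_z"];W=c["world_from_camera"]
v,u=np.mgrid[:480,:640]
P=np.stack([(u-c["cx"])/c["fx"]*z,(v-c["cy"])/c["fy"]*z,z],-1)@W[:3,:3].T+W[:3,3]
for n,F,Q in(("now",f,P),("before",c0["frame"],P0)):
    g=F.astype(int)
    for nm,(x0,x1,y0,y1) in {"loaded":(200,230,262,312),"empty":(268,292,195,210)}.items():
        m=np.zeros(z.shape,bool);s=g[y0:y1,x0:x1];m[y0:y1,x0:x1]=(s[...,0]-s[...,2]>12)&(s[...,0]>110)
        m&=Q[...,2]>.1
        print(n,nm,m.sum(),np.nonzero(m)[1].mean().round(1),np.nonzero(m)[0].mean().round(1),np.median(Q[m],0).round(4))
    m=(Q[...,2]>.037)&(Q[...,2]<.058)&(abs(u-213)<25)&(abs(v-318)<30)&(v>300)
    print(n,"insert px",m.sum(),Q[m].mean(0).round(4),np.percentile(Q[m],[2,98],axis=0).round(3).tolist())
for nm,Xw in {"stop pad":[.5513,.1842,.153],"0.75 pad":[.5817-.41*.0753,.1165+.912*.0753,.165-.0033]}.items():
    X=np.linalg.inv(W)@np.r_[Xw,1];print(nm,c["fx"]*X[0]/X[2]+c["cx"],c["fy"]*X[1]/X[2]+c["cy"])
a=np.hstack([cv2.resize(F[180:350,170:345],(400,388)) for F in(c0["frame"],f)])
cv2.imwrite("pics/p4.png",a[:,:,::-1])
E
```

```text
now loaded 52 215.5 302.3 [0.5508 0.1914 0.1472]
now empty 39 278.7 200.6 [ 0.5065 -0.1618  0.206 ]
now insert px 646 [0.587  0.1109 0.0497] [[0.555, 0.062, 0.039], [0.629, 0.145, 0.056]]
before loaded 68 211.5 272.8 [0.5655 0.1727 0.2134]
before empty 46 277.7 200.7 [ 0.5121 -0.1715  0.2   ]
before insert px 729 [0.5886 0.1065 0.0502] [[0.556, 0.059, 0.039], [0.627, 0.144, 0.056]]
stop pad 215.8509543442235 300.61324999613555
0.75 pad 215.49072677139398 297.18261997768525
```

View pics/p4.png

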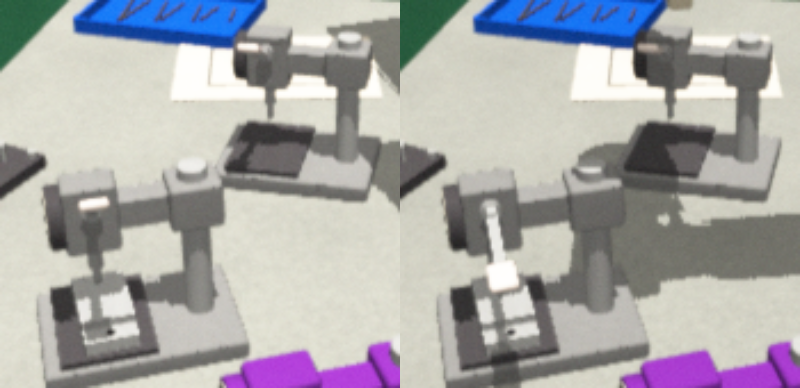

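The before/after pair shows the loaded lever down, with its pad at (500,275) in the right half. The insert and the empty gauge's pad are where they were.

```bash
python3 -c "
from station import r
o=r.get_obs();print(o['time'],o['wrist_force']);print(r.sign_off())"
```

```text
5.7833 [0.94712135 0.27704787 0.97241082]
the job is handed in; nothing more can be done
None
```

I pushed the loaded gauge's lift lever down to its lower stop with the shut fingertips, then moved the arm clear. I handed in at 5.8 s; no verdict was reported.

- **Lever:** the wrist force rose to about 16 N at fingertip height 155 mm, which matches the stop. Afterwards the side view put the pad at pixel row 302. I expected 300.6 at the stop and 297 at the 0.75 rad limit. The mask also takes in part of the pad's front face, so this check is only good to a couple of pixels.
- **Insert:** it looks unmoved in the before/after pictures. Its edges in the depth data agree to within 3 mm. The mean of its visible points differs by about 4.5 mm, probably because the lowered lever now hides part of it.
- **Empty gauge:** its pad stayed within 1 pixel in the side view. The depth medians differ by about 10 mm on very few pixels, which I put down to noise and changed shadow.
- **Not checked or unexplained:** the arm blocked the top view after the push, so these checks use the side camera only. Early in the push there was a sideways force of about 40 N, which had gone by the next reading. I did not find its cause.

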